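# Colour filters to their laser lines

## Task

Set up the four laser lines: take each filter stand to the laser marked with its filter's own colour and stand it upright on the taped outline in front of that laser, the glass square to the beam. Set each stand down on the bench before letting go, and do not bump the lasers, knock a stand over or shift the ball driver and the power supply.

Things in the scene. Friction and masses are not known exactly. Their poses are not given: they have to be found in the camera images.
- filter_red_mid (a point): loose stand of the red filter, 86 mm tall, 0.25-0.4 kg: black base 50 (x) by 75 (y) by 10 mm with red tape at its ends, post 25 mm across, on top a square holder plate 41 wide (y) by 41 tall (45 to 86 mm up) by 12.7 thick (x) with red glass and red tape on its top edge; grip its side edges (41 mm, y). This point: centre line, 43 mm up. x: through the glass; z up.
- filter_green_mid (a point): loose stand of the green filter, 86 mm tall, 0.25-0.4 kg: black base 50 (x) by 75 (y) by 10 mm with green tape at its ends, post 25 mm across, on top a square holder plate 41 wide (y) by 41 tall (45 to 86 mm up) by 12.7 thick (x) with green glass and green tape on its top edge; grip its side edges (41 mm, y). This point: centre line, 43 mm up. x: through the glass; z up.
- filter_blue_mid (a point): loose stand of the blue filter, 86 mm tall, 0.25-0.4 kg: black base 50 (x) by 75 (y) by 10 mm with blue tape at its ends, post 25 mm across, on top a square holder plate 41 wide (y) by 41 tall (45 to 86 mm up) by 12.7 thick (x) with blue glass and blue tape on its top edge; grip its side edges (41 mm, y). This point: centre line, 43 mm up. x: through the glass; z up.
- filter_yellow_mid (a point): loose stand of the yellow filter, 86 mm tall, 0.25-0.4 kg: black base 50 (x) by 75 (y) by 10 mm with yellow tape at its ends, post 25 mm across, on top a square holder plate 41 wide (y) by 41 tall (45 to 86 mm up) by 12.7 thick (x) with yellow glass and yellow tape on its top edge; grip its side edges (41 mm, y). This point: centre line, 43 mm up. x: through the glass; z up.
- station_red: fixed laser with red tape round its head, and its outline: four flat red tape corners on the bench framing a 50 (x) by 75 (y) mm base. Origin: outline's centre, on the bench; z up. x: along the beam, from outline to laser. Beam 65 mm up. Laser head 45 wide, top 88 mm up, from x = 70 to 240 mm; its feet are 60 mm wide, from x = 90 mm on.
- station_green: fixed laser with green tape round its head, and its outline: four flat green tape corners on the bench framing a 50 (x) by 75 (y) mm base. Origin: outline's centre, on the bench; z up. x: along the beam, from outline to laser. Beam 65 mm up. Laser head 45 wide, top 88 mm up, from x = 70 to 240 mm; its feet are 60 mm wide, from x = 90 mm on.
- station_blue: fixed laser with blue tape round its head, and its outline: four flat blue tape corners on the bench framing a 50 (x) by 75 (y) mm base. Origin: outline's centre, on the bench; z up. x: along the beam, from outline to laser. Beam 65 mm up. Laser head 45 wide, top 88 mm up, from x = 70 to 240 mm; its feet are 60 mm wide, from x = 90 mm on.
- station_yellow: fixed laser with yellow tape round its head, and its outline: four flat yellow tape corners on the bench framing a 50 (x) by 75 (y) mm base. Origin: outline's centre, on the bench; z up. x: along the beam, from outline to laser. Beam 65 mm up. Laser head 45 wide, top 88 mm up, from x = 70 to 240 mm; its feet are 60 mm wide, from x = 90 mm on.
- driver_grip (a point): bystander: loose ball driver with a yellow handle, 170 mm long, lying on the bench, to be left where it is. This point: the middle of its handle.
- psu: bystander: loose black power supply brick 115 by 50 by 32 mm (159 mm with its cord ends, x along its length), lying on the bench, to be left where it is. Origin: centre of its underside.
Things that resemble listed ones, but are neither listed nor needed, are in the scene too. Leave any pink or turquoise look-alike of the part that bears filter_red_mid alone.

How it is judged:
By the outcome, as a careful person would: the job done as asked, in the order asked, and still so for the second after the job is handed in, with the robot touching nothing.
It also fails if it takes over 106 s, if anything falls off the work surface, if the arm or the gripper's body presses on something with over 40 N, if the wrist force passes 120 N, or if a joint passes its speed limit or range.

## Robot

A 6-joint arm with a two-finger parallel gripper is mounted at the origin on the work surface. World frame = base frame: x ahead of the robot, y to its left, z up, the work surface at z = 0. Lengths are in m, angles in degrees, forces in N, time in s.
With the tool pointing down it reaches from about 0.35 to 0.875 m from the base axis. Payload 4.2 kg.
Tool frame: the origin (TCP) lies midway between the tips of the shut fingers; the grasp point (between the pads) lies 19 mm behind it; y points along the fingers, z is the direction in which the jaws open and shut, and the axes are right-handed (so a half turn about y gives the same grasp; the last joint's range is limited). The gripper opens to 87 mm and grips with 3 to 60 N. Pads are 19 mm wide; open, the fingers measure 117 mm over their backs; the gripper's body (75 mm by 190 mm) begins 51 mm behind the grasp point.
Start: joints at [78.071, 22.042, 0.453, 0, -68.411, -14.817], TCP at [0.281, 0.558, 0.223] pointing down, gripper open.
Joint ranges: [-179.83, 179.83], [-69.29, 118.12], [-61.27, 80.66], [-181.25, 117.63], [-171.15, -9.14], [-177.46, 177.46]. Speed limits (degrees/s): [159.86, 159.86, 180, 180, 180, 180].

## Interface

Orientations are given as [roll, pitch, yaw] about the fixed x, y, z axes, in that order (R = Rz(yaw) Ry(pitch) Rx(roll)).
In Python, from workcell import env gives the robot as it stands. The module is installed in compiled form; this text tells all that it offers. Calls block until the motion is done:
- env.goto(position, orientation): joint-space move of the TCP to a pose.
- env.move_straight(position, rotation=None, rate=0.15, force_limit=None): straight line of the TCP; rotation=None keeps the orientation; rate is the mean speed in m/s. With force_limit (N) it stops when the force on the tool has changed by that much, and returns True; else False.
- env.set_joints(angles): joint-space move.
- env.gripper_to(opening, grasp_force=None): opening from 0.0 (shut) to 1.0 (fully open); grasp_force is the grip in N (None keeps the last); returns when the fingers have stopped.
- env.dwell(seconds).
- env.inverse_kinematics(position, orientation): joint angles nearest the present ones, or None.
- env.read_state(): the state.
- env.grab_frame(name): name is "side" or "top"; returns a dict with "image" (480x640x3 uint8, blue, green, red), "fx", "fy", "cx", "cy" (pixels), "position" and "orientation" of the camera in the world. Camera axes: x right, y up, looking along -z (the intrinsics and any distortion apply to the point x, -y, -z); pixel columns grow to the right and rows downward; lengths in m; the calibration is good to about 2 mm. A picture is of the moment at which its call begins. There is no depth.
A pose or a line that the arm cannot do raises env.Unreachable and nothing moves.
- env.close_job(): hands the job in, once; it reports no verdict.
Trained networks look in a picture, given as the dict that the camera call returned (one of the last four; its "shot" number tells which), for a name from the list of things; names that differ only in an ending like _2 or _b are one class to them, and where a whole thing is asked for, a point or a joint stands for the part that bears it (a point fixed in the world has none). Each returns a list of dicts, best first, with "score" (0 to 1); they miss things now and then, are a little off and sometimes report something else, mostly with a low value. They report only what shows in the picture. A call takes as long as a camera call. They do not tell look-alikes from the thing itself.
- env.search_frame(picture, thing): "xyz" ([x, y, z] in m, in world coordinates, good to about 4 mm: the middle of the surface that is visible of it).
- env.trace(picture, thing): "mask" (480x640 bool, what is visible of it).
The state is a dict: "clock": time; "joint_positions": joint angles; "qvel": joint speeds; "joint_torque": joint torques, N m; "position": TCP position; "tool_rot": TCP orientation; "force": force on the tool from outside, world axes, zero at the start; "wrist_torque": the same for the moment, N m; "opening": opening from 0.0 (shut) to 1.0 (fully open).
Only numpy, scipy, OpenCV 4.12 (cv2) and the standard library are available. Lean on these libraries where they do the work, as an engineer would, in place of code of your own. Each camera call takes 0.05 s, during which the arm holds its last target. There are 200 camera calls.

## Working session

There is one attempt and no reset: what is moved stays moved. The work goes in short steps, each a Python script; the robot and the scene stay as the last script left them, time stands still between calls to the robot, and variables do not carry over. Pictures are saved under pics/ and viewed, about 12 in all and at most 16, crops included, and the job is handed in when it is done.

```bash
mkdir -p pics; ls; python3 - <<'E'
from workcell import env
import cv2
for n in("top","side"):
    f=env.grab_frame(n); cv2.imwrite(f"pics/{n}0.png",f["image"]); print({k:v for k,v in f.items() if k!="image"})
    for t in ["filter_red_mid","station_red","psu","driver_grip"]:
        for r in env.search_frame(f,t): print(n,t,[round(float(x),3) for x in r["xyz"]],round(float(r["score"]),2))
s=env.read_state(); print(s)
E
```

```text
pics
{'fx': 549.0379908997526, 'fy': 549.0379908997526, 'cx': 323.08661906522036, 'cy': 236.31501122015896, 'position': array([0.30712617, 0.0639626 , 1.23162095]), 'orientation': array([  8.12274873,  -0.76849865, -89.98409958]), 'shot': 1}
top filter_red_mid [0.331, -0.08, 0.013] 0.66
top filter_red_mid [0.33, -0.24, 0.011] 0.65
top filter_red_mid [0.455, -0.099, 0.014] 0.64
top station_red [0.751, 0.109, 0.089] 0.68
top psu [0.512, 0.424, 0.034] 0.83
{'fx': 505.0977241952107, 'fy': 505.0977241952107, 'cx': 325.4077626588691, 'cy': 246.48413842044766, 'position': array([ 0.37386946, -0.77848557,  0.80944654]), 'orientation': array([48.91273415, -0.68185552, -5.28914308]), 'shot': 2}
side filter_red_mid [0.457, -0.114, 0.011] 0.81
side filter_red_mid [0.332, -0.262, 0.011] 0.7
side filter_red_mid [0.733, -0.129, 0.075] 0.69
side filter_red_mid [0.332, -0.097, 0.011] 0.61
side station_red [0.763, 0.098, 0.067] 0.95
side psu [0.513, 0.416, 0.031] 0.89
side psu [0.469, 0.261, 0.002] 0.16
side driver_grip [0.48, -0.006, 0.022] 0.57
{'clock': 0.5, 'joint_positions': array([ 7.80705157e+01,  2.20435309e+01,  4.50324036e-01, -4.13239998e-03,
       -6.84115272e+01, -1.48183191e+01]), 'qvel': array([ 0.01415454, -0.02460326,  0.07473572,  0.10161687, -0.05563998,
       -0.02678134]), 'joint_torque': array([-2.97043107e-05, -3.90071690e+01,  1.87447929e+01,  4.22073483e+00,
        1.50026148e-02, -4.61122784e-05]), 'position': array([0.28121766, 0.5581054 , 0.22250408]), 'tool_rot': array([-8.99944406e+01, -2.50382172e-03,  1.53250676e+02]), 'force': array([-0.433887  , -0.71365965,  0.65165756]), 'wrist_torque': array([ 0.03454833, -0.02973224, -0.01075388]), 'opening': 1.0008059397179643}
```

View pics/top0.png

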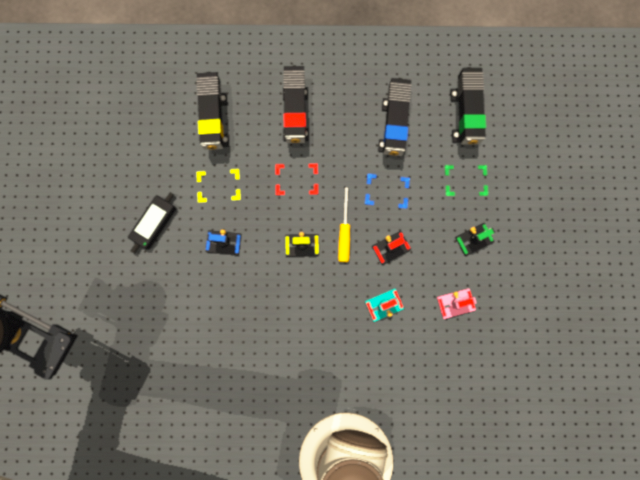

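View pics/side0.png

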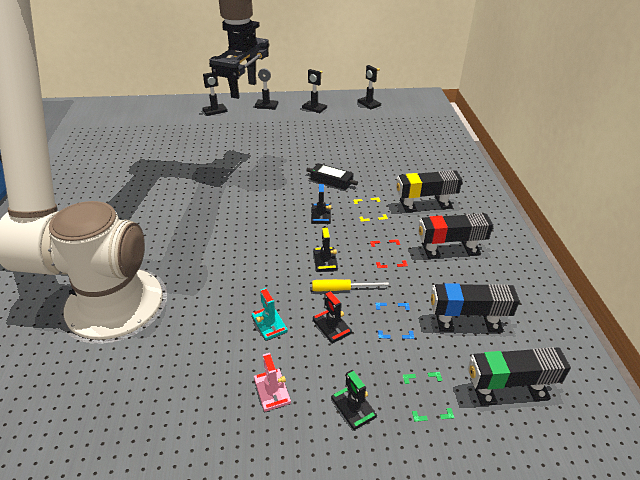

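Both views show all four stands upright in a row at about x=0.45. From left to right in the top view they are blue (223,242), yellow (302,245), red (391,247) and green (475,238). The outlines are at y (218,186), r (297,180), b (388,190) and g (467,181). The look-alikes are in the row behind, nearer the robot. Next I'll segment the colours.

```bash
cat > h.py <<'E'
from workcell import env
import cv2, numpy as np
from scipy.spatial.transform import Rotation as R
HUE={"red":(174,6),"green":(50,75),"blue":(100,120),"yellow":(22,35)}
def cmask(f,c,win):
    h=cv2.cvtColor(f["image"],cv2.COLOR_BGR2HSV); lo,hi=HUE[c]
    H=h[...,0]; m=((H>=lo)&(H<=hi)) if lo<hi else ((H>=lo)|(H<=hi))
    m&=(h[...,1]>130)&(h[...,2]>70)
    w=np.zeros_like(m); x0,y0,x1,y1=win; w[y0:y1,x0:x1]=1
    return (m&w).astype(np.uint8)
def toworld(f,uv,z):
    uv=np.atleast_2d(uv).astype(float)
    d=np.c_[(uv[:,0]-f["cx"])/f["fx"],-(uv[:,1]-f["cy"])/f["fy"],-np.ones(len(uv))]
    d=R.from_euler("xyz",f["orientation"],degrees=True).apply(d); p=f["position"]
    return (p+d*((z-p[2])/d[:,2])[:,None])[:,:2]
def comps(f,c,win,amin=4):
    n,l,s,ce=cv2.connectedComponentsWithStats(cmask(f,c,win),connectivity=8)
    return [(s[i,4],ce[i],np.argwhere(l==i)[:,::-1]) for i in range(1,n) if s[i,4]>=amin]
def rect(P):
    """centre, size, yaw (nearest 0) of the min-area rectangle of world points (mm inside)"""
    (cx,cy),(w,h),a=cv2.minAreaRect((P*1000).astype(np.float32))
    if not -45<=a<=45: a-=90; w,h=h,w
    return np.array([cx,cy])/1000,(w,h),a
def outline(f,c,win):
    return rect(toworld(f,np.vstack([k[2] for k in comps(f,c,win)]),0))
E
python3 - <<'E'
from h import *
f=env.grab_frame("top"); g=env.grab_frame("side")
W={"red":(270,155,325,203),"green":(440,158,495,203),"blue":(360,168,415,212),"yellow":(190,163,247,207)}
WS={"red":(365,235,412,272),"green":(395,367,460,425),"blue":(370,297,420,345),"yellow":(350,192,392,225)}
S={"red":(368,225,416,268),"green":(450,218,500,260),"blue":(200,224,248,262),"yellow":(278,226,326,264)}
for c in W:
    print(c,"outline",outline(f,c,W[c]),outline(g,c,WS[c]))
    for k in comps(f,c,S[c]): print("  ",k[0],k[1].round(1),"z10",toworld(f,k[1],.01).round(4)[0],"z86",toworld(f,k[1],.086).round(4)[0])
a=f["image"]
cv2.imwrite("pics/z.png",cv2.resize(a[150:275,190:505],None,fx=2.5,fy=2.5,interpolation=cv2.INTER_CUBIC))
E
```

```text
red outline (array([0.61617346, 0.10916333]), (73.47439575195312, 98.9882583618164), 1.7679779529571533) (array([0.61718347, 0.10966946]), (72.93861389160156, 98.55670928955078), 1.4327341318130493)
   207 [398.6 242.4] z10 [ 0.468  -0.1221] z86 [ 0.458  -0.1105]
   96 [378.5 253.8] z10 [ 0.4423 -0.0766] z86 [ 0.4339 -0.0679]
green outline (array([ 0.61507532, -0.28235104]), (71.01912689208984, 96.0604476928711), 0.2293573021888733) (array([ 0.61604443, -0.28135245]), (71.5794448852539, 97.15940856933594), 0.6684865355491638)
   144 [485.6 233.6] z10 [ 0.4885 -0.3194] z86 [ 0.4772 -0.2956]
   72 [462.  245.2] z10 [ 0.462 -0.265] z86 [ 0.4524 -0.2445]
blue outline (array([ 0.58948663, -0.09916669]), (71.83157348632812, 97.43881225585938), -5.473114013671875) (array([ 0.59020758, -0.09910309]), (72.39217376708984, 96.06072235107422), -5.283561706542969)
   161 [214.2 238.9] z10 [0.475  0.2916] z86 [0.4646 0.2774]
   76 [237.2 244. ] z10 [0.4637 0.24  ] z86 [0.454 0.229]
yellow outline (array([0.60024121, 0.28825403]), (73.75878143310547, 99.40621185302734), 3.8366823196411133) (array([0.60134253, 0.28927515]), (72.78801727294922, 97.99848175048828), 4.194146156311035)
   168 [300.8 239.8] z10 [0.4735 0.0977] z86 [0.4631 0.0956]
   94 [316.  244.3] z10 [0.4634 0.0634] z86 [0.4537 0.0635]
   88 [287. 245.] z10 [0.4616 0.1285] z86 [0.452  0.1245]
```

View pics/z.png

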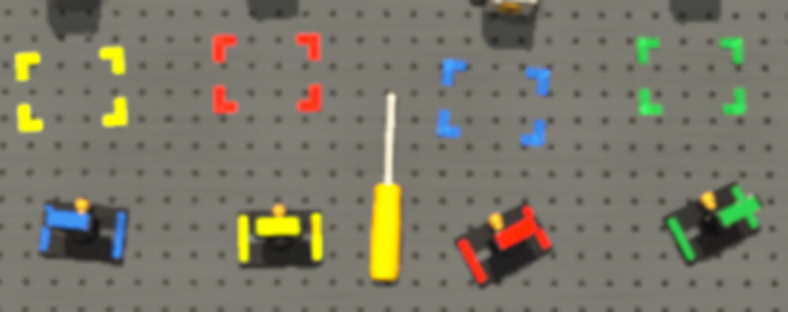

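The zoom shows clear outlines, and the base tapes and plate tops of all four stands. I'll fit the stand poses by matching a rendered model to the colour masks.

```bash
cat >> h.py <<'E'
from scipy.optimize import minimize
def topx(f,P):
    q=R.from_euler("xyz",f["orientation"],degrees=True).inv().apply(P-f["position"])
    return np.c_[f["cx"]+f["fx"]*q[:,0]/-q[:,2], f["cy"]-f["fy"]*q[:,1]/-q[:,2]]
def box(x0,x1,y0,y1,z0,z1): return np.array([[x,y,z] for x in(x0,x1) for y in(y0,y1) for z in(z0,z1)])/1000
TW=9
PARTS=[(box(-25,25,28.5,37.5,10,10),1),(box(-25,25,-37.5,-28.5,10,10),1),(box(-9,9,-9,9,10,45),0),
       (box(-6.35,6.35,-20.5,20.5,45,86),0),(box(-6.35,6.35,-20.5,20.5,86,86),1)]
def render(f,p,win,dz=0,K=6):
    x0,y0,x1,y1=win; im=np.zeros(((y1-y0)*K,(x1-x0)*K),np.float32); Rz=R.from_euler("z",p[2],degrees=True)
    for B,v in PARTS:
        uv=(topx(f,Rz.apply(B)+[p[0],p[1],dz])-[x0-.5,y0-.5])*K
        cv2.fillConvexPoly(im,cv2.convexHull(np.round(uv*16).astype(np.int32)),v,shift=4)
    return cv2.resize(im,(x1-x0,y1-y0),interpolation=cv2.INTER_AREA)
def fit(f,c,win,p0,dz=0):
    x0,y0,x1,y1=win; m=cv2.GaussianBlur(cmask(f,c,win)[y0:y1,x0:x1].astype(np.float32),(0,0),1.)
    cost=lambda q: float(((cv2.GaussianBlur(render(f,(q[0]/1000,q[1]/1000,q[2]),win,dz),(0,0),1.)-m)**2).sum()/(m**2).sum())
    q0=np.array([p0[0]*1000,p0[1]*1000,p0[2]]); best=None
    for dy in(-15,0,15):
        s=q0+[0,0,dy]; r=minimize(cost,s,method="Nelder-Mead",options=dict(initial_simplex=[s,s+[8,0,0],s+[0,8,0],s+[0,0,8]]))
        if best is None or r.fun<best.fun: best=r
    return best.x[0]/1000,best.x[1]/1000,best.x[2],best.fun
E
python3 - <<'E'
from h import *
f=env.grab_frame("top"); g=env.grab_frame("side")
S={"red":(368,225,416,268),"green":(450,218,500,260),"blue":(200,224,248,262),"yellow":(278,226,326,264)}
SG={"red":(308,286,358,345),"green":(328,365,380,430),"blue":(305,180,336,226),"yellow":(307,224,342,272)}
P0={"red":(.452,-.097,28),"green":(.47,-.285,28),"blue":(.467,.262,-8),"yellow":(.463,.096,0)}
for c in P0: print(c,np.round(fit(f,c,S[c],P0[c]),4),np.round(fit(g,c,SG[c],P0[c]),4))
T={"red":(.6167,.1094,1.6),"green":(.6156,-.2818,.45),"blue":(.5898,-.0991,-5.4),"yellow":(.6008,.2888,4.0)}
# reachability
for c,p in {**{k+"_s":v for k,v in P0.items()},**T}.items():
    for z in(.046,.176):
      for a in(0,180):
        q=env.inverse_kinematics([p[0],p[1],z],[-90,0,p[2]+a]); print(c,z,a,None if q is None else np.round(q,0))
E
```

```text
red [ 0.4573 -0.1052 27.3189  0.0801] [ 0.4586 -0.1052 26.4695  0.2126]
green [ 0.4766 -0.2944 25.6733  0.1354] [ 0.4777 -0.2943 24.4324  0.2346]
blue [ 0.4675  0.2726 -6.4486  0.1319] [ 0.4684  0.2726 -3.8491  0.1378]
yellow [0.4627 0.0963 0.4157 0.1099] [ 0.4629  0.0961 -0.0966  0.1158]
red_s 0.046 0 [  8.  19. -35.  -0. -36. -70.]
red_s 0.046 180 [  8.  19. -35.   0. -36. 110.]
red_s 0.176 0 [  8.   9. -26.  -0. -56. -70.]
red_s 0.176 180 [  8.   9. -26.   0. -56. 110.]
green_s 0.046 0 [-14.  26. -23.  -0. -41. -48.]
green_s 0.046 180 [-14.  26. -23.   0. -41. 132.]
green_s 0.176 0 [-14.  17. -14.   0. -59. -48.]
green_s 0.176 180 [-14.  17. -14.   0. -59. 132.]
blue_s 0.046 0 [  47.   25.  -25.   -0.  -40. -145.]
blue_s 0.046 180 [ 47.  25. -25.   0. -40.  35.]
blue_s 0.176 0 [  47.   16.  -16.   -0.  -58. -145.]
blue_s 0.176 180 [ 47.  16. -16.   0. -58.  35.]
yellow_s 0.046 0 [  31.   20.  -33.   -0.  -37. -121.]
yellow_s 0.046 180 [ 31.  20. -33.   0. -37.  59.]
yellow_s 0.176 0 [  31.   10.  -24.   -0.  -56. -121.]
yellow_s 0.176 180 [ 31.  10. -24.   0. -56.  59.]
red 0.046 0 [  25.   32.  -11.   -0.  -47. -113.]
red 0.046 180 [ 25.  32. -11.   0. -47.  67.]
red 0.176 0 [  25.   24.   -3.   -0.  -63. -113.]
red 0.176 180 [ 25.  24.  -3.   0. -63.  67.]
green 0.046 0 [-11.  36.  -3.  -0. -51. -79.]
green 0.046 180 [-11.  36.  -3.   0. -51. 101.]
green 0.176 0 [-11.  29.   5.   0. -66. -79.]
green 0.176 180 [-11.  29.   5.   0. -66. 101.]
blue 0.046 0 [   6.   30.  -16.   -0.  -45. -101.]
blue 0.046 180 [  6.  30. -16.   0. -45.  79.]
blue 0.176 0 [   6.   21.   -7.   -0.  -61. -101.]
blue 0.176 180 [  6.  21.  -7.   0. -61.  79.]
yellow 0.046 0 [  40.   35.   -5.   -0.  -50. -126.]
yellow 0.046 180 [ 40.  35.  -5.   0. -50.  54.]
yellow 0.176 0 [  40.   28.    3.   -0.  -65. -126.]
yellow 0.176 180 [ 40.  28.   3.   0. -65.  54.]
```

```bash
cat >> h.py <<'E'
STAND={"red":(.458,-.1052,27.0),"green":(.4771,-.2943,25.2),"blue":(.4679,.2726,-5.5),"yellow":(.4628,.0962,.2)}
T={"red":(.6167,.1094,1.6),"green":(.6156,-.2818,.45),"blue":(.5898,-.0991,-5.4),"yellow":(.6008,.2888,4.0)}
ZG=.049
def o(yaw): return [-90,0,yaw+180]
def carry(c,src=None):
    s=src or STAND[c]; t=T[c]
    env.goto([s[0],s[1],.19],o(s[2]))
    env.gripper_to(.85)
    if env.move_straight([s[0],s[1],ZG],rate=.12,force_limit=8): print("TOUCH down",env.read_state()["position"]); return False
    env.gripper_to(0.,25)
    print(c,"opening mm",round(env.read_state()["opening"]*87,1))
    env.move_straight([s[0],s[1],.185],rate=.15)
    print("held",round(env.read_state()["opening"]*87,1))
    env.move_straight([t[0],t[1],.185],rotation=o(t[2]),rate=.15)
    env.dwell(.3)
    env.move_straight([t[0],t[1],ZG+.012],rate=.12)
    hit=env.move_straight([t[0],t[1],ZG-.004],rate=.02,force_limit=6)
    st=env.read_state(); print("set",hit,st["position"].round(4),st["force"].round(1))
    env.gripper_to(.7); env.dwell(.2)
    env.move_straight([t[0],t[1],.19],rate=.15)
    print("clock",env.read_state()["clock"]); return True
E
python3 - <<'E'
from h import *
carry("green")
f=env.grab_frame("side"); cv2.imwrite("pics/s1.png",f["image"])
E
```

```text
green opening mm 40.9
held 40.6
set True [ 0.6154 -0.2818  0.0491] [-0.7  0.3  4.5]
clock 12.5333
```

View pics/s1.png

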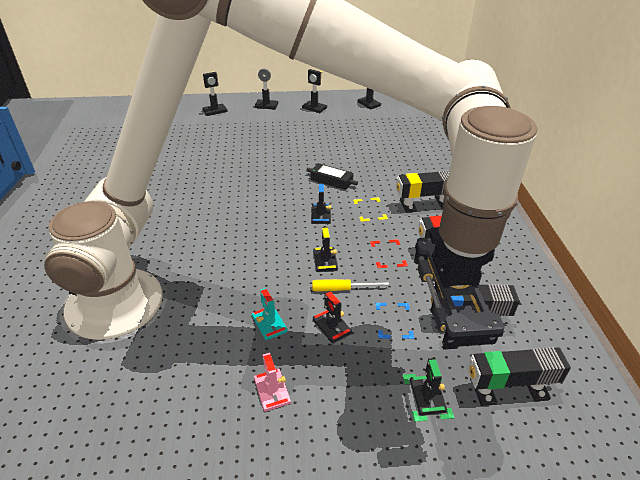

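Green stands upright inside its outline at (430,390). Next are red, yellow and blue.

```bash
python3 - <<'E'
from h import *
ok=all(carry(c) for c in("red","yellow","blue"))
if ok:
    s=env.read_state()["position"]; env.goto([.281,.558,.25],[-90,0,153])
    f=env.grab_frame("top"); g=env.grab_frame("side")
    cv2.imwrite("pics/s2.png",g["image"]); cv2.imwrite("pics/z2.png",cv2.resize(f["image"][60:310,120:510],None,fx=2,fy=2,interpolation=cv2.INTER_CUBIC))
E
```

```text
red opening mm 40.8
held 40.9
set True [0.6165 0.1094 0.049 ] [-1.1 -0.3  5. ]
clock 23.15
yellow opening mm 40.8
held 40.5
set True [0.6007 0.2887 0.0491] [ 0.5 -0.5  5.7]
clock 33.2417
blue opening mm 40.6
held 41.1
set True [ 0.5897 -0.0991  0.0491] [-0.1  0.4  4.2]
clock 44.2917
```

View pics/s2.png

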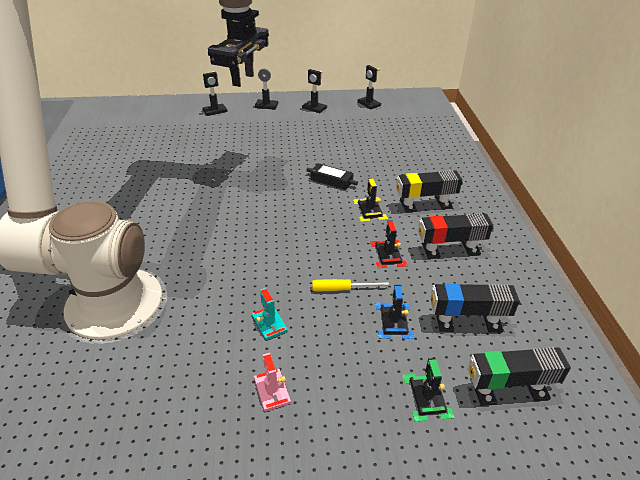

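View pics/z2.png

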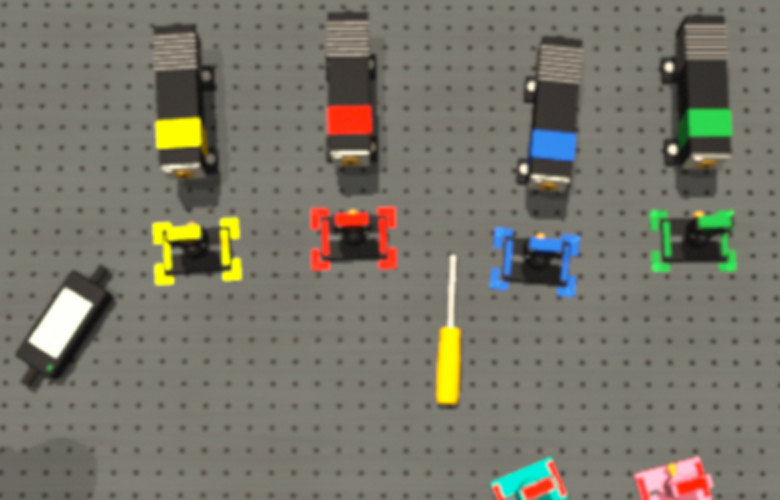

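All four stands are upright and centred in their own-coloured frames, and the driver, power supply and look-alikes haven't moved. Handing in.

```bash
python3 - <<'E'
from h import *
env.close_job(); print(env.read_state()["clock"])
E
```

```text
the job is handed in; nothing more can be done
the job is handed in; nothing more can be done
```

All four filter stands are on the taped outlines in front of the lasers of their own colour, upright with the glass square to the beam. I handed the job in shortly after 44 s on the robot's clock; the limit is 106 s.

- **Grasps and set-downs:** Each grip closed at about 41 mm, the plate's width. Every stand touched the bench before I let go, with a contact force of about 4–6 N, at the height it was picked up from and within 0.3 mm of the target position.
- **Final pictures:** The top and side views show each base centred in its tape corners. The lasers, ball driver, power supply and the pink and turquoise look-alikes appear unmoved, and the arm was clear of everything. No check failed or disagreed.
- **Not measured:** I judged the final placement by eye and did not re-measure the stands after releasing them. The two cameras had agreed to about 1.5 mm on all positions, to under 0.5° on the outline angles, and to 0.5–2.6° on the stand angles, worst for blue.

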